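Shift the jar mill into its red speed

TASK

Change the bench jar mill to its red speed: push its gear lever through the H-gate, out of the left-hand slots to the middle, across to the right, and away from you until it is fully home in the far right slot marked by the red dot, and leave it there. Only push the lever with the fingers, do not grip it, and leave the other things on the bench where they stand.

Things in the scene. Friction and masses are not known exactly. Their poses are not given: they have to be found in the camera images.
- jar_mill: Bench jar mill, bolted down: green gearbox 168 x 158 mm, 131 mm high, steel gate plate on top, motor behind, low roller bed with a white jar on its left (reaches 360 mm along +y, jar top at 193 mm). Origin on the bench under the middle of the gearbox; z up, x towards the motor, away from the operator, y to the roller bed, the operator's left. Its x is within 0.45 rad of the robot's x.
- gate_centre (a point): Middle of the H-gate on the plate's top face, 142 mm above the bench; axes as jar_mill. Plate 104 x 96 mm. Two slots along x, 18 mm left (+y) and right (-y) of here, 15 mm wide, 53 mm long, are joined by a cross slot along y, 18 mm wide, through here. Inner corners rounded 5 mm. 15 mm dots at the slot ends: near left white, far left yellow, near right blue, far right red.
- red_slot (a point): Where the lever's rod passes through the gate when it is fully home in the red (far right) slot: on the plate's top face, 20.5 mm along +x and 18.5 mm along -y from the gate centre, near the end of the slot.
- gear_lever: Gear lever: steel rod 12 mm thick with a black ball knob. Origin at its fixed pivot, 94 mm below the gate's top face, straight under the gate centre; z runs up the rod. Rod and knob can be pushed anywhere above the plate; at knob height the push takes about 2 to 4 N, and the lever stays where it is left.
- knob (a point): Centre of the black ball knob, 32 mm in diameter, 200 mm up the lever from the pivot (248 mm above the bench with the lever upright).
- shift_select (a joint): Left-right lean of the lever, rad, about the mill's x axis through the pivot: 0 upright, negative to the mill's left (+y), positive to its right (-y). About -0.20 in the left slots, +0.20 in the right slots (ends at 0.21 either way). It passes from side to side only while shift_engage is within about 0.03 of 0.
- shift_engage (a joint): Fore-aft lean of the lever, rad, about the mill's y axis (turned with the select lean): 0 in the middle, positive away from the operator (+x). Fully home is about +0.22 in a far slot, -0.22 in a near slot, where the rod meets the slot's end. At the start the lever stands anywhere along the left slots.
- beaker: Clear plastic beaker, 70 mm across, 100 mm high, on the bench by the right side of the gearbox. Origin under its centre. Leave alone.
- tape_roll: Black roll of tape lying flat, 84 mm across, 36 mm high, in front of the gearbox. Origin under its centre. Leave alone.
- spare_jar: Small white jar with blue cap, 62 mm across, 85 mm high, beside the motor. Origin under its centre. Leave alone.
- scraper: Spatula 200 mm long, lying on the bench right of and in front of the mill. Leave alone.
- spray_bottle: White and green spray bottle with orange nozzle, 76 mm across, 200 mm high, on the right of the bench. Origin under its centre. Leave alone.
- funnel: White plastic funnel standing on its mouth, 120 mm across, 135 mm high, on the right of the bench. Origin under its centre. Leave alone.
- mug: Blue mug, 82 mm across, 95 mm high, on the left of the bench. Origin under its centre. Leave alone.

How it is judged:
By the outcome, as a careful person would: the job done as asked, in the order asked, and still so for the second after the job is handed in, with the robot touching nothing.
It also fails if it takes over 51 s, if anything falls off the work surface, if the arm or the gripper's body presses on something with over 40 N, if the wrist force passes 120 N, or if a joint passes its speed limit or range.

ROBOT

A 6-joint arm with a two-finger parallel gripper is mounted at the origin on the work surface. World frame = base frame: x ahead of the robot, y to its left, z up, the work surface at z = 0. Lengths are in m, angles in rad, forces in N, time in s.
With the tool pointing down it reaches from about 0.325 to 0.85 m from the base axis. Payload 15.5 kg.
Tool frame: the origin (TCP) lies midway between the tips of the shut fingers; the grasp point (between the pads) lies 19 mm behind it; x points along the fingers, z is the direction in which the jaws open and shut, and the axes are right-handed (so a half turn about x gives the same grasp; the last joint's range is limited). The gripper opens to 91 mm and grips with 3 to 60 N. Pads are 32 mm wide; open, the fingers measure 118 mm over their backs; the gripper's body (76 mm by 178 mm) begins 60 mm behind the grasp point.
Start: joints at [-1.317, 0.494, 1.345, -0, 1.302, -0.096], TCP at [0.214, -0.587, 0.214] pointing down, gripper open.
Joint ranges: [-2.91, 2.91], [-0.82, 2.16], [0.22, 2.67], [-1.22, 4.37], [0.12, 2.79], [-3.08, 3.08]. Speed limits (rad/s): [1.89, 1.89, 2.57, 3.01, 3.01, 3.01].

INTERFACE

Orientations are given as a unit quaternion [w, x, y, z].
In Python, from station import bot, eyes gives the robot as it stands.
- The arm moves only by the tool play_rows, never from a script. Its argument "plan" is a list that holds one entry, the list of rows, each a list of 7 numbers: the closure, from 0 (fully open) to 1 (shut), then the shift along the tool's x, y, z in mm, then the turn, a rotation vector about the tool's x, y, z in rad. A call has exactly 8 rows; each row is the pose to reach, as a shift and turn from the pose measured when the call began, along the tool's axes at that moment; what a row does not reach only later rows make up. A row lasts 1/12 s, in which the tool goes at most 41.7 mm and 7.16 degrees, less where a joint would pass 70% of its speed; a pose out of reach is approached as far as the arm can. A call with a gripper value outside its range is refused whole. The fingers move at their own pace and stop on an object; "force" is the grip in N (left out, the last holds). Time passes only in rows, so rows that repeat a pose let the fingers close, or fill a call up. It gives the time, the measured TCP pose, the force and the opening at its end, in the units of the state.
- bot.sense(): the state, without advancing time (a new reading comes with each control period).
- eyes.camera(name): name is "scene" or "top"; returns a dict with "img" (384x512x3 uint8, red, green, blue), "range_z" (384x512 float32, m along the optical axis (not along the pixel's ray), 0 where there is no reading), "intrinsics" (3x3 intrinsics, pixels), "k1" (the pictures are not rectified: a ray, as slopes to the right and down, at radius r is drawn at 1 + k1 r^2 times it, then the intrinsics apply), "cam_to_world" (4x4, takes a point from camera to world coordinates). Camera axes: x right, y up, looking along -z (the intrinsics and any distortion apply to the point x, -y, -z); pixel columns grow to the right and rows downward; lengths in m; the calibration is good to about 2 mm. A picture is of the moment at which its call begins.
- bot.sign_off(): hands the job in, once; it reports no verdict.
The state is a dict: "t": time; "joint_pos": joint angles; "joint_vel": joint speeds; "tau": joint torques, N m; "tool_pos": TCP position; "tool_rot": TCP orientation; "contact_force": force on the tool from outside, world axes, zero at the start; "ft_torque": the same for the moment, N m; "opening": finger opening in m.
Only numpy, scipy, OpenCV 4.12 (cv2) and the standard library are available. Lean on these libraries where they do the work, as an engineer would, in place of code of your own. Each camera call takes 0.05 s, during which the arm holds its last target. There are 200 camera calls.

## Working session

There is one attempt and no reset: what is moved stays moved. The work goes in short steps, Python scripts to look and compute and a tool call to move; the robot and the scene stay as the last step left them, time stands still between calls to the robot, and variables do not carry over. Pictures are saved under pics/ and viewed, about 8 in all and at most 12, crops included, and the job is handed in when it is done.

Besides the shell and the picture viewer there is one more tool, called by a JSON object that holds its "fn" and its "kwargs". play_rows: Moves the arm, as the interface text tells. Its arguments: {"type":"object","properties":{"plan":{"type":"array","items":{"type":"array","items":{"type":"array","items":{"type":"number"}}}},"force":{"type":"number"}},"required":["plan"]}

```bash
ls; mkdir -p pics
cat > h.py <<'E'
import numpy as np, cv2
from station import bot, eyes
def grab(n):
    c=eyes.camera(n); c={k:(np.array(v) if not np.isscalar(v) else v) for k,v in c.items()}; return c
def rays(c,uv):
    uv=np.atleast_2d(np.array(uv,float)); K=c['intrinsics']; d=np.array([c['k1'],0,0,0,0],float)
    p=cv2.undistortPoints(uv.reshape(-1,1,2),K,d,None,None,None) if False else cv2.undistortPoints(uv.reshape(-1,1,2),K,d)
    p=p.reshape(-1,2); D=np.c_[p[:,0],-p[:,1],-np.ones(len(p))]
    return D@c['cam_to_world'][:3,:3].T, c['cam_to_world'][:3,3]
def onplane(c,uv,z):
    D,o=rays(c,uv); return o+D*((z-o[2])/D[:,2])[:,None]
def depth(c,uv):
    D,o=rays(c,uv); uv=np.atleast_2d(uv).astype(int); return o+D*c['range_z'][uv[:,1],uv[:,0]][:,None]
E
python3 - <<'E'
from h import *
a=grab('scene');b=grab('top')
np.savez('s0.npz',**a);np.savez('t0.npz',**b)
for n,c in(('scene',a),('top',b)):
    cv2.imwrite(f'pics/{n}0.png',cv2.resize(c['img'][:,:,::-1],(768,576)))
    print(n,c['cam_to_world'].round(3).tolist(),c['intrinsics'].round(1).tolist(),c['k1'])
print(bot.sense())
E
```

```text
pics
scene [[0.582, -0.643, 0.497, 1.289], [0.813, 0.46, -0.357, -0.473], [0.001, 0.612, 0.791, 1.231], [0.0, 0.0, 0.0, 1.0]] [[396.5, 0.0, 261.5], [0.0, 396.5, 205.0], [0.0, 0.0, 1.0]] 0.002948149171194786
top [[-0.006, 0.999, -0.049, 0.52], [-1.0, -0.006, 0.011, 0.031], [0.011, 0.049, 0.999, 1.964], [0.0, 0.0, 0.0, 1.0]] [[472.9, 0.0, 254.0], [0.0, 472.9, 186.8], [0.0, 0.0, 1.0]] -0.15921814381032348
{'t': 0.1, 'joint_pos': array([-1.31653695e+00,  4.94150499e-01,  1.34603876e+00, -4.03657833e-05,
        1.30248231e+00, -9.55124105e-02]), 'joint_vel': array([ 0.00051901, -0.00116723, -0.0024806 ,  0.00041219, -0.00065555,
       -0.00311208]), 'tau': array([ 1.65362682e-03, -8.80239630e+01, -3.82543874e+01,  7.09547172e-02,
        4.82840091e-02, -9.27585688e-07]), 'tool_pos': array([ 0.21407844, -0.58684967,  0.21338987]), 'tool_rot': array([ 0.57907398,  0.40560917,  0.57967237, -0.40513513]), 'contact_force': array([0.32636643, 0.002846  , 0.01011964]), 'ft_torque': array([2.46144765e-05, 2.64885168e-02, 4.82404520e-02]), 'opening': 0.0913130350072497}
```

View pics/scene0.png

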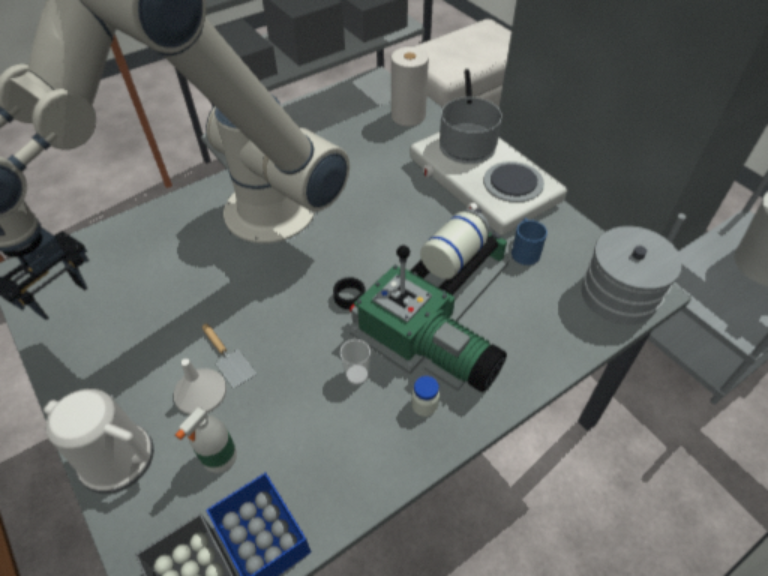

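View pics/top0.png

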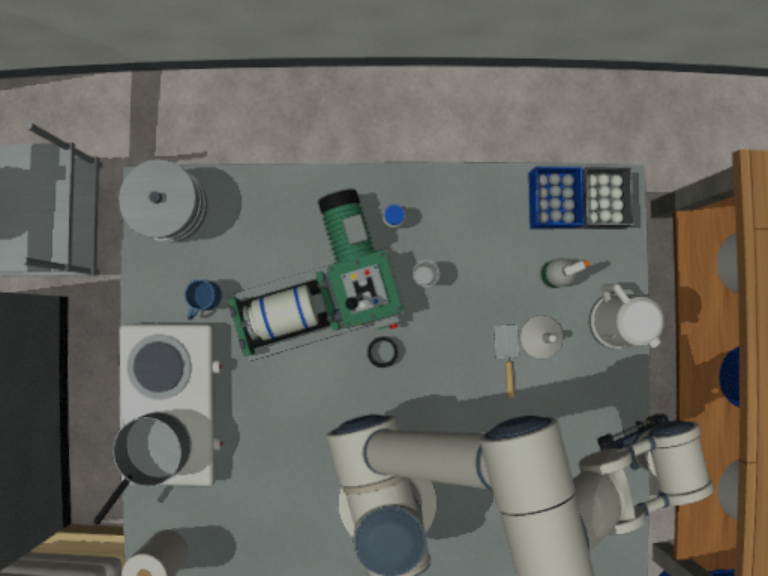

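The scene view shows the lever leaning left/near, with the knob at about (403,252). In the top view the gate is near (363,288), red dot (366,271), yellow (353,275) and blue (376,300). Next I measure them.

Run:
```python
from h import *
a=dict(np.load('s0.npz'));b=dict(np.load('t0.npz'))
boxes={'scene':(a,235,155,75,75),'top':(b,210,160,65,65)}
tiles=[]
for n,(c,x,y,w,h) in boxes.items():
    im=c['img'][y:y+h,x:x+w]; tiles.append(cv2.resize(im[:,:,::-1],(390,390),interpolation=cv2.INTER_CUBIC))
    hsv=cv2.cvtColor(im,cv2.COLOR_RGB2HSV)
    R={'red':((0,130,90),(8,255,255)),'yel':((20,120,110),(32,255,255)),'blue':((105,90,60),(125,255,255)),'dark':((0,0,0),(180,255,45))}
    for k,(lo,hi) in R.items():
        m=cv2.inRange(hsv,lo,hi); 
        _,_,st,ce=cv2.connectedComponentsWithStats(m)
        for i in range(1,len(st)):
            if st[i,4]>=5:
                uv=ce[i]+[x,y]; print(n,k,st[i].tolist(),uv.round(1),'plane142',onplane(c,uv,.142)[0].round(4),'plane.244',onplane(c,uv,.244)[0].round(4),'depth',depth(c,uv)[0].round(3))
    # plate points by depth
    g=np.array([(u,v) for v in range(y,y+h) for u in range(x,x+w)]); P=depth(c,g)
    for lo,hi in((.125,.135),(.137,.147),(.2,.3)):
        s=(P[:,2]>lo)&(P[:,2]<hi); print(n,lo,s.sum(),cv2.minAreaRect((P[s,:2]*1000).astype(np.float32)) if s.sum() else '', P[s].mean(0).round(4) if s.any() else '')
cv2.imwrite('pics/crop0.png',np.hstack(tiles))
```

```text
scene red [37, 50, 4, 3, 9] [273.3 205.9] plane142 [0.6316 0.0495 0.142 ] plane.244 [6.932e-01 5.000e-04 2.440e-01] depth [0.631 0.05  0.141]
scene yel [43, 43, 4, 3, 9] [279.4 199.3] plane142 [0.6208 0.0843 0.142 ] plane.244 [0.6834 0.0321 0.244 ] depth [0.622 0.083 0.145]
scene blue [54, 3, 20, 21, 52] [301.9 166.2] plane142 [0.5427 0.2493 0.142 ] plane.244 [0.6126 0.1816 0.244 ] depth [0.576 0.217 0.19 ]
scene blue [19, 39, 4, 3, 11] [255.6 194.9] plane142 [0.5557 0.0278 0.142 ] plane.244 [ 0.6245 -0.0191  0.244 ] depth [0.552 0.03  0.137]
scene dark [30, 9, 8, 10, 55] [268.4 168.2] plane142 [0.478 0.141 0.142] plane.244 [0.554  0.0834 0.244 ] depth [0.563 0.077 0.256]
scene dark [39, 19, 12, 11, 68] [279.9 179.6] plane142 [0.5481 0.1416 0.142 ] plane.244 [0.6175 0.084  0.244 ] depth [0.52  0.165 0.101]
scene dark [58, 22, 17, 19, 148] [302.5 187.8] plane142 [0.6266 0.1837 0.142 ] plane.244 [0.6887 0.1222 0.244 ] depth [0.602 0.208 0.102]
scene dark [0, 31, 8, 16, 58] [238.3 191.3] plane142 [ 0.5062 -0.013   0.142 ] plane.244 [ 0.5795 -0.0561  0.244 ] depth [0.416 0.04  0.017]
sce
[... 1458 characters left out ...]
epth [0.551 0.083 0.256]
top dark [11, 46, 3, 4, 9] [222.2 207.9] plane142 [0.5291 0.1342 0.142 ] plane.244 [0.5286 0.1284 0.244 ] depth [0.529 0.137 0.089]
top dark [0, 48, 10, 12, 75] [214.6 213.5] plane142 [0.5075 0.1637 0.142 ] plane.244 [0.5082 0.1563 0.244 ] depth [0.507 0.167 0.092]
top 0.125 865 ((607.1505126953125, 91.80502319335938), (219.2545166015625, 215.48068237304688), 16.36662483215332) [0.596  0.0578 0.1305]
top 0.137 540 ((603.0674438476562, 95.63273620605469), (211.2386474609375, 222.9961395263672), 16.34696388244629) [0.5968 0.0552 0.1412]
top 0.2 58 ((551.48193359375, 87.27626037597656), (25.498449325561523, 25.927684783935547), 0.3945639431476593) [0.5511 0.0867 0.2528]
```

View pics/crop0.png

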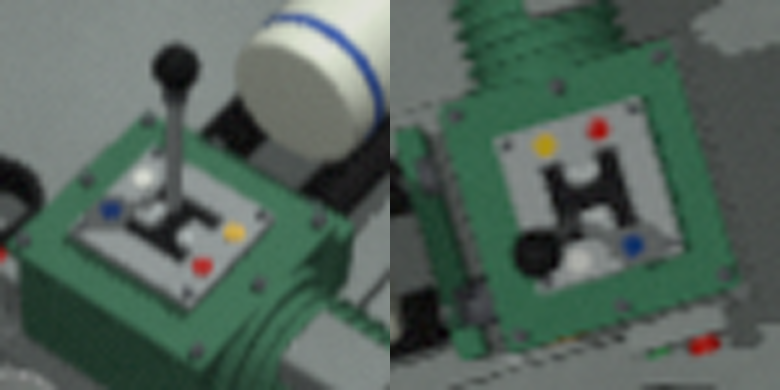

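The crops show all four dots, with the knob on the near-left side. Dot spacing red–yellow is 36.4 mm (expected 36), giving yaw ≈0.29, a gate centre ≈(0.589,0.056) and a knob ≈(0.553,0.083). Those put engage at ≈-0.13 and select at ≈-0.2. Next I write the move helper.

```bash
cat >> h.py <<'E'
from scipy.spatial.transform import Rotation as Rt
YAW=.29; C=np.array([.589,.056])
def w2m(p): d=np.array(p)[:2]-C; c,s=np.cos(YAW),np.sin(YAW); return np.array([c*d[0]+s*d[1],-s*d[0]+c*d[1]])*1000
def m2w(x,y): c,s=np.cos(YAW),np.sin(YAW); return C+np.array([c*x-s*y,s*x+c*y])/1000
def tool(): 
    s=bot.sense(); return s,Rt.from_quat(np.array(s['tool_rot'])[[1,2,3,0]])
def step(x,y,z):
    """tool-frame shift in mm and turn to mill-frame point x,y (mm), height z (mm), jaws along mill y, pointing down"""
    s,R=tool(); t=np.r_[m2w(x,y),z/1000]
    best=None
    for sg in(1,-1):
        zz=sg*np.array([-np.sin(YAW),np.cos(YAW),0]); xx=np.array([0,0,-1.]); G=Rt.from_matrix(np.c_[xx,np.cross(zz,xx),zz])
        rv=(R.inv()*G).as_rotvec()
        if best is None or np.linalg.norm(rv)<np.linalg.norm(best): best=rv
    print('shift',(R.inv().apply(t-s['tool_pos'])*1000).round(1),'turn',best.round(3),'t',s['t'],'F',s['contact_force'].round(1),'mill now',w2m(s['tool_pos']).round(1),(s['tool_pos'][2]*1000).round(1),'op',round(s['opening'],4))
E
python3 - <<'E'
from h import *
s,R=tool();print(R.as_matrix().round(3)); print(s['joint_pos'][5]); print(m2w(-80,36))
for t in ((-80,36,380),(-80,36,225)): step(*t)
for n,p in dict(red=(.632,.0494),yel=(.6211,.0842),blue=(.5566,.0276),knob=(.5525,.083)).items(): print(n,w2m(p).round(1))
E
```

```text
[[-0.     0.939  0.343]
 [ 0.001  0.343 -0.939]
 [-1.     0.    -0.001]]
-0.09551241051481284
[0.50204621 0.0676206 ]
shift [-166.   494.8 -516.3] turn [ 0.06  -0.001 -0.   ] t 0.1 F [0.3 0.  0. ] mill now [-543.1 -508.8] 213.4 op 0.0913
shift [ -11.   494.8 -516.2] turn [ 0.06  -0.001 -0.   ] t 0.1 F [0.3 0.  0. ] mill now [-543.1 -508.8] 213.4 op 0.0913
red [ 39.3 -18.6]
yel [38.8 17.8]
blue [-39.2 -17.9]
knob [-27.3  36.3]
```

{"fn": "play_rows", "kwargs": {"plan": [[[1, -40, 0, 0, 0, 0, 0], [1, -80, 5, -5, 0, 0, 0], [1, -110, 25, -25, 0, 0, 0], [1, -130, 50, -52, 0.01, 0, 0], [1, -145, 77, -80, 0.02, 0, 0], [1, -155, 104, -108, 0.03, 0, 0], [1, -160, 131, -136, 0.04, 0, 0], [1, -165, 158, -164, 0.06, 0, 0]]], "force": 10}}

```text
t: 0.77
tool_pos: [0.3067, -0.377, 0.379]
tool_rot: [0.567, 0.423, 0.567, -0.423]
contact_force: [1.9, -0.2, 0.3]
opening: 0.0405
```

```bash
python3 -c "
from h import *
step(-80,36,380)"
```

```text
shift [  -0.7  314.1 -370.5] turn [-0.001 -0.001 -0.   ] t 0.7667 F [ 1.9 -0.2  0.3] mill now [-394.4 -334.2] 379.0 op 0.0405
```

{"fn": "play_rows", "kwargs": {"plan": [[[1, 0, 26, -30, 0, 0, 0], [1, 0, 52, -60, 0, 0, 0], [1, 0, 78, -90, 0, 0, 0], [1, 0, 104, -120, 0, 0, 0], [1, 0, 130, -152, 0, 0, 0], [1, 0, 156, -184, 0, 0, 0], [1, 0, 182, -215, 0, 0, 0], [1, 0, 208, -246, 0, 0, 0]]]}}

```text
t: 1.43
tool_pos: [0.436, -0.0798, 0.3792]
tool_rot: [0.567, 0.423, 0.567, -0.423]
contact_force: [1.0, -0.4, 0.6]
opening: 0.0001
```

```bash
python3 -c "
from h import *
step(-80,36,380)"
```

```text
shift [  -0.7  105.3 -122.5] turn [-0.001 -0.001 -0.   ] t 1.4333 F [ 1.  -0.4  0.6] mill now [-185.5  -86.4] 379.2 op 0.0001
```

{"fn": "play_rows", "kwargs": {"plan": [[[1, 0, 22, -26, 0, 0, 0], [1, 0, 46, -54, 0, 0, 0], [1, 0, 70, -82, 0, 0, 0], [1, 0, 92, -107, 0, 0, 0], [1, 5, 105, -122, 0, 0, 0], [1, 30, 105, -122, 0, 0, 0], [1, 60, 105, -122, 0, 0, 0], [1, 85, 105, -122, 0, 0, 0]]]}}

```text
t: 2.1
tool_pos: [0.5014, 0.0676, 0.2926]
tool_rot: [0.567, 0.423, 0.567, -0.422]
contact_force: [-0.2, -0.4, -1.4]
opening: 0.0004
```

```bash
python3 -c "
from h import *
step(-80,36,225)
c=grab('scene');cv2.imwrite('pics/s1.png',cv2.resize(c['img'][110:260,190:350,::-1],(640,600),interpolation=cv2.INTER_CUBIC))"
```

```text
shift [67.6  0.6  0.3] turn [ 0.    -0.001  0.   ] t 2.1 F [-0.2 -0.4 -1.4] mill now [-80.6  36.2] 292.6 op 0.0004
```

View pics/s1.png

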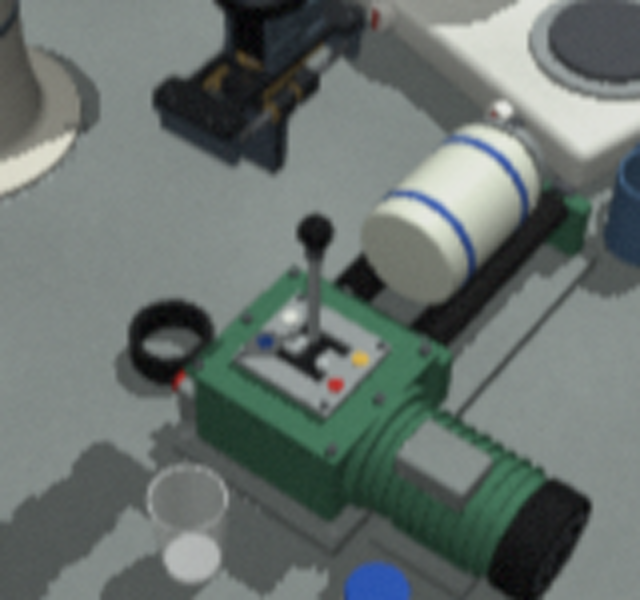

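The lever is free and the fingers are behind it: fingertips at (265,165), knob at (315,232). I'll go down, then push gently along mill +x.

{"fn": "play_rows", "kwargs": {"plan": [[[1, 30, 0, 0, 0, 0, 0], [1, 58, 0, 0, 0, 0, 0], [1, 65, 5, 0, 0, 0, 0], [1, 65, 15, 0, 0, 0, 0], [1, 65, 24, 0, 0, 0, 0], [1, 65, 32, 0, 0, 0, 0], [1, 65, 38, 0, 0, 0, 0], [1, 65, 41, 0, 0, 0, 0]]]}}

```text
t: 2.82
tool_pos: [0.5397, 0.0794, 0.2241]
tool_rot: [0.565, 0.422, 0.569, -0.423]
contact_force: [-4.0, -0.6, 1.9]
opening: 0.0004
```

```bash
cat >> h.py <<'E'
def knob(save=None):
    c=grab('top'); x,y,w,h=205,155,75,75; im=c['img'][y:y+h,x:x+w]
    g=np.array([(u,v) for v in range(y,y+h) for u in range(x,x+w)]); P=depth(c,g)
    dark=(im.max(2)<60).ravel(); s=dark&(P[:,2]>.225)&(P[:,2]<.275)
    print('knob cand',s.sum(),w2m(P[s].mean(0)).round(1) if s.any() else '',P[s,2].mean().round(3) if s.any() else '')
    if save:
        d=grab('scene')
        cv2.imwrite(save,np.hstack([cv2.resize(im[:,:,::-1],(390,390),interpolation=cv2.INTER_CUBIC),cv2.resize(d['img'][150:225,230:305,::-1],(390,390),interpolation=cv2.INTER_CUBIC)]))
E
python3 -c "
from h import *
step(-33,36,228); knob('pics/k1.png')"
```

```text
shift [-4.   7.5  0.5] turn [-0.    -0.002  0.005] t 2.8167 F [-4.  -0.6  1.9] mill now [-40.5  36.6] 224.1 op 0.0004
knob cand 0
```

View pics/k1.png

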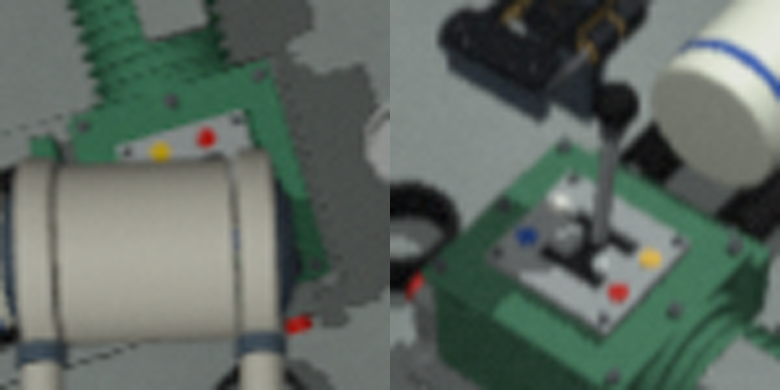

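```bash
cat >> h.py <<'E'
def ray_knob(px,py,z=.247):
    "crop pixel (right half of the k pictures) to mill frame"
    c=dict(np.load('s0.npz')); uv=[230+(px-390+.5)/5.2-.5,150+(py+.5)/5.2-.5]; p=onplane(c,uv,z)[0]; print('knob mill',w2m(p).round(1))
E
python3 -c "
from h import *
ray_knob(617,103)
c=dict(np.load('s0.npz')); print(w2m(onplane(c,[268.6,167.9],.243)[0]))"
```

```text
knob mill [-7.8 39.5]
[-26.58128887  38.40762332]
```

{"fn": "play_rows", "kwargs": {"plan": [[[1, -2, 2, 0, 0, 0, 0], [1, -2, 4, 0, 0, 0, 0], [1, -2, 6, 0, 0, 0, 0], [1, -2, 8, 0, 0, 0, 0], [1, -2, 8, 0, 0, 0, 0], [1, -2, 8, 0, 0, 0, 0], [1, -2, 8, 0, 0, 0, 0], [1, -2, 8, 0, 0, 0, 0]]]}}

```text
t: 3.58
tool_pos: [0.5466, 0.0815, 0.2255]
tool_rot: [0.565, 0.421, 0.569, -0.424]
contact_force: [-2.3, -0.3, 2.0]
opening: 0.0006
```

```bash
python3 -c "
from h import *
step(-60,36,228); knob('pics/k2.png')"
```

```text
shift [ -2.4 -26.7   0.6] turn [-0.    -0.002  0.006] t 3.5833 F [-2.3 -0.3  2. ] mill now [-33.3  36.6] 225.5 op 0.0006
knob cand 0
```

View pics/k2.png

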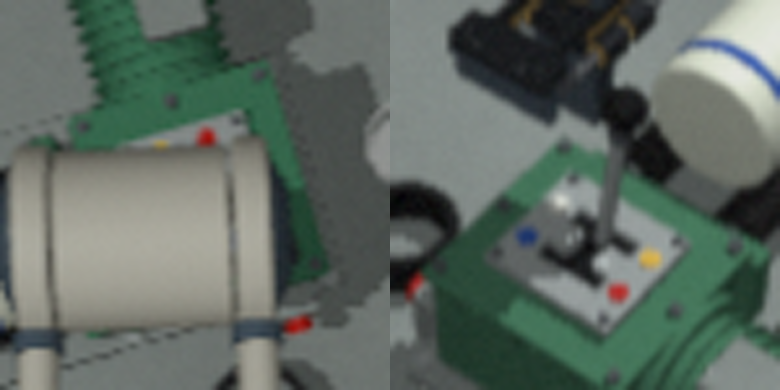

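The knob is now at about (628,108), i.e. mill x ≈ 0. I'll back off and go round to its left side.

{"fn": "play_rows", "kwargs": {"plan": [[[1, -2, -12, 0, 0, 0, 0], [1, -2, -27, 0, 0, 0, 0], [1, -2, -29, -25, 0, 0, 0], [1, -2, -29, -45, 0, 0, 0], [1, -2, -24, -56, 0, 0, 0], [1, -2, 0, -56, 0, 0, 0], [1, -2, 22, -56, 0, 0, 0], [1, -2, 33, -56, 0, 0, 0]]]}}

```text
t: 4.35
tool_pos: [0.5649, 0.1455, 0.2275]
tool_rot: [0.566, 0.422, 0.568, -0.423]
contact_force: [0.4, 0.1, -0.8]
opening: 0.0002
```

```bash
python3 -c "
from h import *
step(0,30,228); knob('pics/k3.png')"
```

```text
shift [-0.6 -2.5 62.7] turn [ 0.001 -0.002  0.004] t 4.35 F [ 0.4  0.1 -0.8] mill now [ 2.5 92.7] 227.5 op 0.0002
knob cand 0
```

View pics/k3.png

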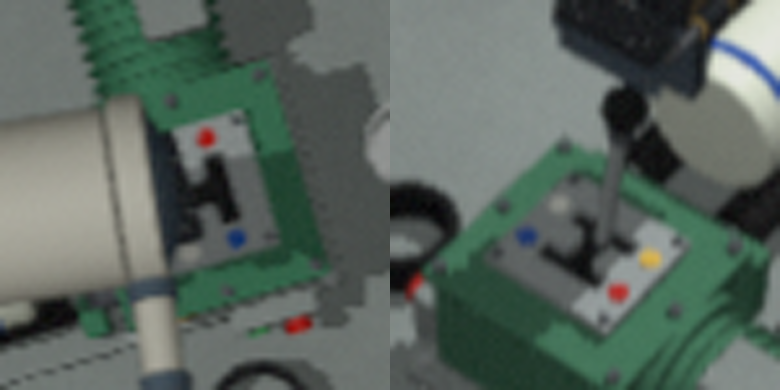

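{"fn": "play_rows", "kwargs": {"plan": [[[1, -1, -2, 12, 0, 0, 0], [1, -1, -2, 20, 0, 0, 0], [1, -1, -2, 26, 0, 0, 0], [1, -1, -2, 32, 0, 0, 0], [1, -1, -2, 38, 0, 0, 0], [1, -1, -2, 44, 0, 0, 0], [1, -1, -2, 50, 0, 0, 0], [1, -1, -2, 55, 0, 0, 0]]]}}

```text
t: 5.12
tool_pos: [0.5782, 0.0912, 0.2281]
tool_rot: [0.566, 0.422, 0.569, -0.423]
contact_force: [-0.4, 2.4, 2.0]
opening: 0.0007
```

```bash
python3 -c "
from h import *
step(0,-8,228); ray_knob(625,109); knob('pics/k4.png')"
```

```text
shift [-0.   0.3 44.8] turn [ 0.    -0.002  0.004] t 5.1167 F [-0.4  2.4  2. ] mill now [-0.3 36.8] 228.1 op 0.0007
knob mill [-0.6 38.4]
knob cand 0
```

View pics/k4.png

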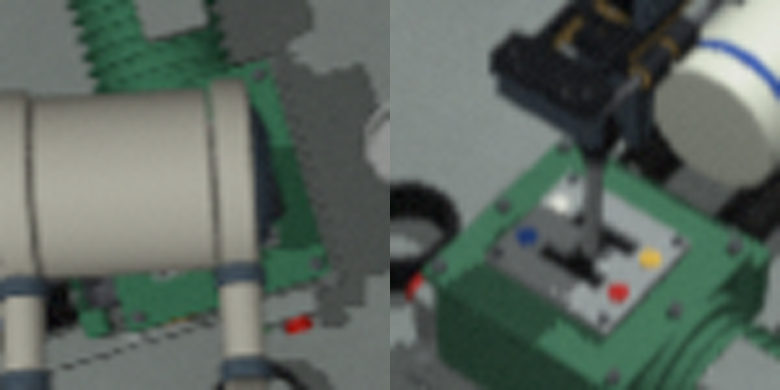

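The lever is following along the cross slot at low force (2.4 N), so I continue.

{"fn": "play_rows", "kwargs": {"plan": [[[1, 0, 0, 7, 0, 0, 0], [1, 0, 0, 14, 0, 0, 0], [1, 0, 0, 21, 0, 0, 0], [1, 0, 0, 28, 0, 0, 0], [1, 0, 0, 34, 0, 0, 0], [1, 0, 0, 40, 0, 0, 0], [1, 0, 0, 45, 0, 0, 0], [1, 0, 0, 47, 0, 0, 0]]]}}

```text
t: 5.88
tool_pos: [0.5918, 0.045, 0.2276]
tool_rot: [0.565, 0.422, 0.568, -0.424]
contact_force: [-0.6, 1.5, -0.9]
opening: 0.0007
```

```bash
python3 -c "
from h import *
step(0,40,228);knob('pics/k5.png')"
```

```text
shift [ -0.3   0.4 -51.3] turn [-0.001 -0.002  0.005] t 5.8833 F [-0.6  1.5 -0.9] mill now [ -0.4 -11.3] 227.6 op 0.0007
knob cand 0
```

View pics/k5.png

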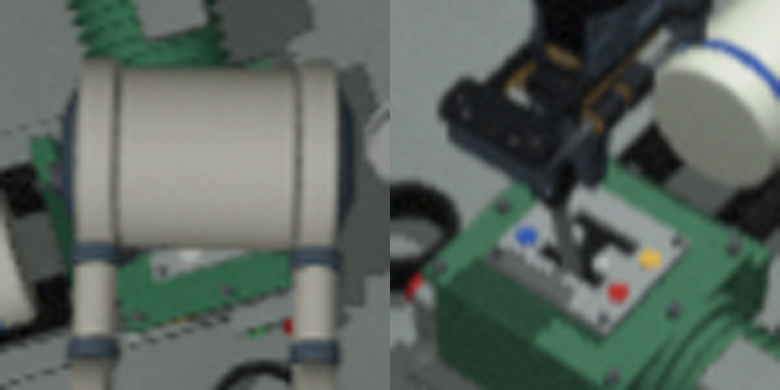

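The rod has crossed to the right side, leaning right. I'll back off and go round to the near side of the knob.

{"fn": "play_rows", "kwargs": {"plan": [[[1, 0, 0, -9, 0, 0, 0], [1, 0, 0, -18, 0, 0, 0], [1, 0, -20, -20, 0, 0, 0], [1, 0, -45, -20, 0, 0, 0], [1, 0, -60, -15, 0, 0, 0], [1, 0, -60, 10, 0, 0, 0], [1, 0, -60, 25, 0, 0, 0], [1, 0, -60, 28, 0, 0, 0]]]}}

```text
t: 6.65
tool_pos: [0.5426, 0.0007, 0.2283]
tool_rot: [0.566, 0.422, 0.568, -0.424]
contact_force: [0.1, 0.4, -0.7]
opening: 0.0001
```

```bash
python3 -c "
from h import *
step(8,-40,228);knob('pics/k6.png')"
```

```text
shift [-0.  68.3  0.2] turn [-0.001 -0.001  0.004] t 6.65 F [ 0.1  0.4 -0.7] mill now [-60.3 -39.8] 228.3 op 0.0001
knob cand 0
```

View pics/k6.png

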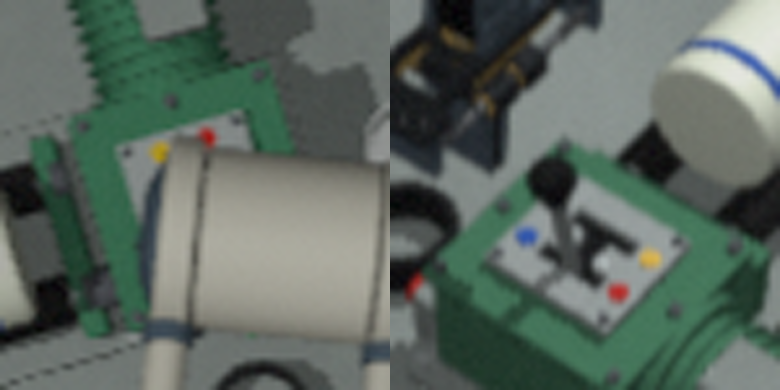

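{"fn": "play_rows", "kwargs": {"plan": [[[1, 0, 14, 0, 0, 0, 0], [1, 0, 25, 0, 0, 0, 0], [1, 0, 32, 0, 0, 0, 0], [1, 0, 39, 0, 0, 0, 0], [1, 0, 46, 0, 0, 0, 0], [1, 0, 52, 0, 0, 0, 0], [1, 0, 58, 0, 0, 0, 0], [1, 0, 62, 0, 0, 0, 0]]]}}

```text
t: 7.42
tool_pos: [0.6018, 0.02, 0.2274]
tool_rot: [0.565, 0.422, 0.569, -0.424]
contact_force: [-3.1, 0.6, -2.6]
opening: 0.0006
```

```bash
python3 -c "
from h import *
step(12,-40,228);ray_knob(552,182,.244)"
```

```text
shift [-0.7 10.   1.8] turn [-0.001 -0.002  0.006] t 7.4167 F [-3.1  0.6 -2.6] mill now [  2.  -38.2] 227.4 op 0.0006
knob mill [ -1.3 -37.6]
```

{"fn": "play_rows", "kwargs": {"plan": [[[1, 0, 3, 0, 0, 0, 0], [1, 0, 5, 0, 0, 0, 0], [1, 0, 7, 0, 0, 0, 0], [1, 0, 8, 0, 0, 0, 0], [1, 0, 9, 0, 0, 0, 0], [1, 0, 10, 0, 0, 0, 0], [1, 0, 11, 0, 0, 0, 0], [1, 0, 11, 0, 0, 0, 0]]]}}

```text
t: 8.08
tool_pos: [0.6112, 0.0228, 0.2269]
tool_rot: [0.564, 0.421, 0.569, -0.425]
contact_force: [-8.4, -2.0, -1.0]
opening: 0.0007
```

{"fn": "play_rows", "kwargs": {"plan": [[[1, 0, 1, 0, 0, 0, 0], [1, 0, 2, 0, 0, 0, 0], [1, 0, 3, 0, 0, 0, 0], [1, 0, 3, 0, 0, 0, 0], [1, 0, 3, 0, 0, 0, 0], [1, 0, 3, 0, 0, 0, 0], [1, 0, 3, 0, 0, 0, 0], [1, 0, 3, 0, 0, 0, 0]]]}}

```text
t: 8.75
tool_pos: [0.612, 0.0231, 0.2266]
tool_rot: [0.563, 0.42, 0.57, -0.426]
contact_force: [-15.8, -4.2, 4.3]
opening: 0.0004
```

```bash
python3 -c "
from h import *
step(-50,-40,228)"
```

```text
shift [ -0.6 -62.7   2. ] turn [-0.002 -0.003  0.012] t 8.75 F [-15.8  -4.2   4.3] mill now [ 12.6 -38.1] 226.6 op 0.0004
```

The force rose to 16 N while the tool barely moved, so the rod is against the slot end (knob ≈ +45 mm, expected 43.6). I'll withdraw along mill -x, then go up and away.

{"fn": "play_rows", "kwargs": {"plan": [[[1, 0, -4, 0, 0, 0, 0], [1, 0, -15, 0, 0, 0, 0], [1, 0, -35, 0, 0, 0, 0], [1, 0, -65, 0, 0, 0, 0], [1, 0, -100, 0, 0, 0, 0], [1, -15, -135, 0, 0, 0, 0], [1, -40, -165, 0, 0, 0, 0], [1, -80, -180, 0, 0, 0, 0]]]}}

```text
t: 9.42
tool_pos: [0.4366, -0.0282, 0.3068]
tool_rot: [0.562, 0.419, 0.571, -0.427]
contact_force: [2.4, -1.3, 1.1]
opening: 0.0002
```

{"fn": "play_rows", "kwargs": {"plan": [[[1, -25, 0, 20, 0, 0, 0], [1, -30, 0, 55, 0, 0, 0], [1, -30, 0, 92, 0, 0, 0], [1, -30, 0, 130, 0, 0, 0], [1, -30, 0, 165, 0, 0, 0], [1, -30, 0, 195, 0, 0, 0], [1, -30, 0, 210, 0, 0, 0], [1, -30, 0, 210, 0, 0, 0]]]}}

```text
t: 10.08
tool_pos: [0.4975, -0.2325, 0.3357]
tool_rot: [0.562, 0.42, 0.57, -0.428]
contact_force: [-0.4, 0.3, -0.4]
opening: 0.0003
```

```bash
python3 -c "
from h import *
step(-80,-40,380);knob('pics/k7.png')"
```

```text
shift [ -45.    88.5 -210.9] turn [-0.005 -0.004  0.016] t 10.0833 F [-0.4  0.3 -0.4] mill now [-170.2 -250.3] 335.7 op 0.0003
knob cand 54 [ 42.3 -36.6] 0.25
```

View pics/k7.png

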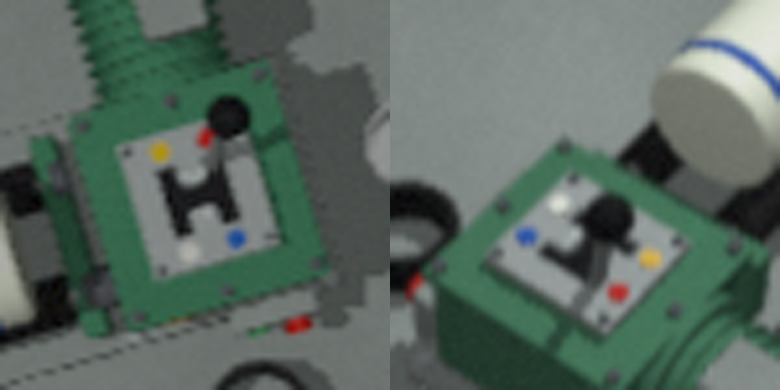

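The lever sits in the far right slot: knob at (228,117) in the top crop and (608,218) in the scene crop. Its measured mill position is (42, -37) mm. Nothing touches it, so I hand in.

```bash
python3 -c "
from h import *
print(bot.sense()['contact_force'].round(1)); print(bot.sign_off())"
```

```text
[-1.3  1.2 -0.9]
the job is handed in; nothing more can be done
None
```

The gear lever is now in the far right (red) slot, and I handed the job in at about 10 s. With the fingers shut, I pushed the knob out of the near left slot to the middle, across to the right, then away to the slot end, without ever gripping it.

- **Fully home:** On the last push the force rose from about 3 N to 16 N while the tool barely moved, so the rod was against the slot end. After the arm withdrew, the top camera put the knob at about (+42, -37) mm from the gate centre. Fully home should be about (+43, -39) mm, so this agrees within measuring error.
- **Hand-in state:** The arm stands clear, well away from the mill. The last force reading was about 2 N, similar to other readings with the arm free.
- **Not checked:** I did not re-measure the other bench objects. The arm's path kept well above them, and no unexpected force appeared. No check failed; one helper could not find the knob in the top view while the arm hid it, so I used the scene view for those steps.

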